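Bolt the bread bin shut

ROBOT

A 7-joint arm with a two-finger parallel gripper is mounted at the origin on a cart in front of the work surface, level with it; the furniture and walls round the work are solid. World frame = base frame: x ahead of the robot, y to its left, z up, the work surface at z = 0. Lengths are in mm, angles in rad, forces in N, time in s.
With the tool pointing down it reaches from about 425 to 1025 mm from the base axis. Payload 3.6 kg.
Tool frame: the origin (TCP) lies on the centre line of the jaws, within the pads' length; the fingertips stand env.tips_ahead ahead of it and the grasp point (between the pads) lies 3 mm ahead of it (env.tips_ahead is the distance from the TCP to the fingertips, in mm); z points along the fingers, y is the line along which they close (so a half turn about z gives the same grasp; the last joint's range is limited). The gripper opens to 85 mm and grips with 20 to 120 N. Pads are 22 mm wide; open, the fingers measure 114 mm over their backs; the gripper's body (76 mm by 85 mm) begins 54 mm behind the grasp point. The pads swing forward as they close: fully open they stand 13 mm farther back than shut.
Start: joints at [-1.226, 0.591, 0.048, 1.609, -0.033, 0.943, -0.034], TCP at [308.014, 656.321, 253.302] pointing down, gripper open.
Joint ranges: [-2.69, 2.69], [-0.47, 2.24], [-1.27, 1.36], [0.19, 2.51], [-1.53, 4.68], [0.08, 2.07], [-3.09, 3.09]. Speed limits (rad/s): [2.57, 2.57, 3.14, 3.14, 3.14, 3.14, 3.14].

INTERFACE

Orientations are given as a unit quaternion [x, y, z, w].
In Python, from workcell import env, snapshot, camera_model gives the robot as it stands.
- The arm moves only by the tool servo_tool, never from a script. Its argument "deltas" is one flat list of numbers, 7 for each row, row after row: the turn, a rotation vector about the tool's x, y, z in fractions of the full range, 1 being pi rad, then the shift along the tool's x, y, z in fractions of the full range, 1 being 100 cm, then the opening, from -1 (shut) to 1 (fully open). A call has 1 to 10 rows; each row is the pose to reach, as a shift and turn from the pose commanded when the call began, along the tool's axes at that moment; what a row does not reach only later rows make up. A row lasts 1/10 s, in which the tool goes at most 50 mm and 8.59 degrees, less where a joint would pass 70% of its speed; a pose out of reach is approached as far as the arm can. A call with a gripper value outside its range is refused whole. The fingers move at their own pace and stop on an object; "newtons" is the grip in N (left out, the last holds). Time passes only in rows, so rows that repeat a pose let the fingers close. It gives the time, the measured TCP pose, the force, the opening and the grip force at its end, in the units of the state.
- env.read_state(): the state, without advancing time (a new reading comes with each control period).
- snapshot(name): name is "side" or "top"; returns (picture, depth): 480x640x3 uint8, red, green, blue; 480x640 float32, mm along the optical axis (not along the pixel's ray), 0 where there is no reading.
- camera_model(name): a dict with "camera_matrix" (3x3 intrinsics, pixels), "R" (3x3) and "t" (3): a world point X has camera coordinates R X + t. Camera axes: x right, y down, z forward; pixel columns grow to the right and rows downward; lengths in mm; the calibration is good to about 2 mm. A picture is of the moment at which its call begins. camera_model takes no time and is no camera call.
- env.close_job(): hands the job in; it is judged then, once.
The state is a dict: "clock": time; "joints": joint angles; "qvel": joint speeds; "joint_efforts": joint torques, N m; "ee_pos": TCP position; "tool_rot": TCP orientation; "ft_force": force on the tool from outside, world axes, zero at the start; "ft_torque": the same for the moment, N m; "grip_width": finger opening in mm; "finger_force": force on a finger pad.
Only numpy, scipy, OpenCV 4.12 (cv2) and the standard library are available. Lean on these libraries where they do the work, as an engineer would, in place of code of your own. Each camera call takes 0.05 s, during which the arm holds its last target. There are 200 camera calls.

TASK

The bread bin's sloping lid is closed but not fastened. Slide its barrel bolt across into the keeper until the handle stands over the notch in the strip below it (feel for it), then turn the handle all the way down through the notch so that the bolt is locked, and let go. Leave the things standing round the bin where they are.

Things in the scene. Friction and masses are not known exactly. Their poses are not given: they have to be found in the camera images.
- bread_bin: Fixed wooden bread bin, foot 161 x 300 mm, 324 mm high with its jar shelf. Origin on the worktop below it; x level from its front to its back, y to the left (seen from its front) along the bolt, z up. Its lid slopes, rising 33 deg to the back. Outward normal n = (-0.545, 0, 0.839), up-slope v = (0.839, 0, 0.545) in this frame. Lid edges, guides and keeper stand at most 37 mm off the slope
- shelf_front (a point): Middle of the lower front edge of the slatted jar shelf, fixed over the bolt, at (-90, 0, 310) mm in the bin's frame; the shelf is 300 mm wide, side rails reach down to 290 mm. A hand coming straight down onto the bolt meets the shelf; one tilted 25 to 35 deg, fingers pointing forward and down, passes in front and below it
- rod_axis (a point): Fixed point on the axis of the barrel bolt's rod (steel, 14 mm thick, 200 mm long, parallel to bin y), 20 mm off the sloping face, where the handle's foot is at travel 0: (-55.9, -50, 102.0) mm in the bin's frame. Site axes: x = v, y = along the bolt (left), z = n. Guide blocks hold the rod 51-73 mm right and 110-130 mm left of this point, 37 mm off the face
- keeper (a point): Mouth of the keeper block, on the rod's axis, 155 mm left of rod_axis; the block reaches 30 mm on from here, 37 mm off the face. The rod's tip, 125 mm left of the handle, enters it at 0.030 m travel
- strip_top (a point): Fixed point on the top edge line of the upright strip below the rod: 6 mm thick, parallel to the bolt, middle 23 mm down-slope of the rod axis, top 16 mm higher off the face than the axis. It has one notch, 22 mm wide, open at the top. The strip is firm but set anew each time: the notch's centre is at 45 to 75 mm of bolt travel, not measured. Elsewhere the strip stops the handle
- handle_grip (a point): Point on the axis of the bolt's handle bar (12 mm thick, straight, its end 72 mm from the rod's axis), 52 mm from that axis: the place to pinch it, with fingers closing along the bin's y. At handle angle t it lies at rod axis + 52 mm x (n cos t - v sin t), at bin y = -50 mm + travel. The point's own axes turn with the handle: z along the bar outwards, y along the bolt
- bolt_slide (a joint): Travel of the bolt, m. 0 = drawn fully back (to the bin's right, -y), grows to the left (+y), hard stop at 0.095. Needs about 2 N, stays where it is left. The tip is in the keeper beyond about 0.030
- bolt_handle (a joint): Angle of the bolt's handle about the rod, rad. 0 = standing straight out of the face (along n), grows as it turns down the slope towards the bin's front; off the notch the strip stops it at about 0.7; in the notch it goes on to its stop at 1.5, lying along the face. Light friction (0.06 N m) holds it where it is left. Pressed against the strip the bar creeps in a pinch: grip it afresh
- timer: Bystander to be left alone: red and white kitchen timer, 64 mm wide, 54 mm high. Origin: centre of its underside at the start
- tea_box: Bystander to be left alone: tea carton, 65 x 142 x 73 mm. Origin: centre of its underside at the start
- fish_tin: Bystander to be left alone: low round tin, 87 mm wide, 40 mm high. Origin: centre of its underside at the start
- lemon: Bystander to be left alone: lemon, 71 mm long. Origin: centre of its underside at the start
- salt_shaker: Bystander to be left alone: glass shaker with a metal top, 44 mm wide, 90 mm high. Origin: centre of its underside at the start
- yoghurt: Bystander to be left alone: small pot, 72 mm wide, 71 mm high. Origin: centre of its underside at the start

How it is judged (in metres and radians):
On the way:
1. the bolt is slid across into the keeper (travel over 35 mm) with its handle still standing out (value of joint bolt_slide above 0.035 m and value of joint bolt_handle below 1 rad), for 0.1 s.
At the end, for the whole second after the job is handed in: The bolt is across in the keeper (travel over 35 mm), its handle is turned down in the notch (over 1.25 rad), both are at rest (value of joint bolt_slide above 0.035 m and value of joint bolt_handle above 1.25 rad and velocity of joint bolt_slide between -0.01 and 0.01 m/s and velocity of joint bolt_handle between -0.1 and 0.1 rad/s); the robot touches nothing.
It fails at once if one of the bystanders (timer, tea box, fish tin, lemon, salt shaker, yoghurt) is pushed more than 30 mm from its place (distance of any of timer, tea_box, fish_tin, lemon, salt_shaker, yoghurt from where it was at the start of the episode above 0.03 m).
It also fails if it takes over 64 s, if anything falls off the work surface, if the arm or the gripper's body presses on something with over 40 N, if the wrist force passes 120 N, or if a joint passes its speed limit or range.

## Working session

There is one attempt and no reset: what is moved stays moved. The work goes in short steps, Python scripts to look and compute and a tool call to move; the robot and the scene stay as the last step left them, time stands still between calls to the robot, and variables do not carry over. Pictures are saved under pics/ and viewed, at most 10 in all, crops included, and the job is handed in when it is done.

Besides the shell and the picture viewer there is one more tool, called after "Request:" as name(argument=value, ...) on one line, values as JSON. servo_tool: Moves the arm, as the interface text tells. Its arguments: {"type":"object","properties":{"deltas":{"type":"array","items":{"type":"number"}},"newtons":{"type":"number"}},"required":["deltas"]}

```bash
mkdir -p pics; ls; python3 - <<'E'
from workcell import env, snapshot, camera_model
import cv2, numpy as np
for n in("side","top"):
    p,d=snapshot(n); cv2.imwrite(f"pics/{n}0.png",p[:,:,::-1]); np.save(f"{n}0.npy",d)
    m=camera_model(n); print(n,m["camera_matrix"].tolist(),(-m["R"].T@m["t"]).round(0),m["R"].round(3).tolist())
print(env.read_state(), env.tips_ahead)
E
```

```text
pics
side [[579.4170918281725, 0.0, 321.62756335385467], [0.0, 579.4170918281725, 237.22473217706937], [0.0, 0.0, 1.0]] [  262. -1087.  1096.] [[0.968, -0.252, -0.0], [-0.167, -0.642, -0.748], [0.188, 0.724, -0.664]]
top [[468.77156943634236, 0.0, 318.900248124387], [0.0, 468.77156943634236, 236.53394598527333], [0.0, 0.0, 1.0]] [ 106.   73. 1422.] [[-0.381, -0.925, 0.001], [-0.866, 0.357, -0.35], [0.324, -0.134, -0.937]]
{'clock': 0.1, 'joints': array([-1.22552904,  0.59203063,  0.04831151,  1.60968274, -0.03331603,
        0.94269383, -0.03370075]), 'qvel': array([-0.00081073, -0.0001704 ,  0.00010336, -0.00291547, -0.00071347,
        0.0009586 ,  0.00027095]), 'joint_efforts': array([ 4.70558953e-03, -5.50000191e+01,  1.55315381e+00, -1.98825055e+01,
        9.68377775e-03,  3.79554011e-03,  9.33633117e-06]), 'ee_pos': array([307.69206348, 655.70342421, 252.25725656]), 'tool_rot': array([ 2.17596526e-01,  9.76038290e-01, -9.90638072e-04, -1.67468914e-04]), 'ft_force': array([-0.4539068 , -0.02410223, -1.02252584]), 'ft_torque': array([ 0.01936027,  0.0206091 , -0.01904852]), 'finger_force': 0.0, 'grip_width': 85.32129059632088} 22.0
```

View pics/side0.png

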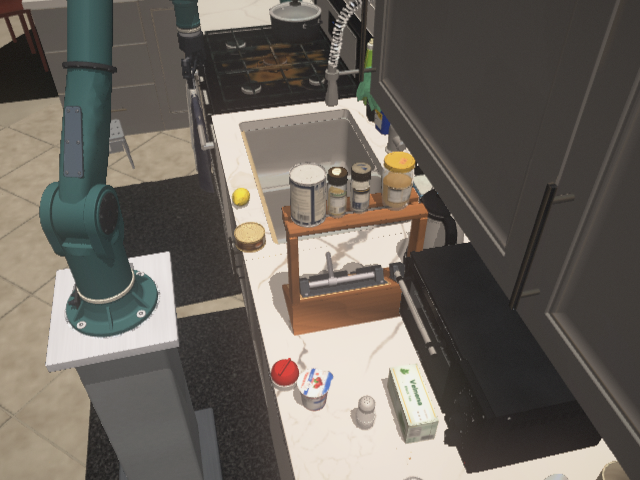

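View pics/top0.png

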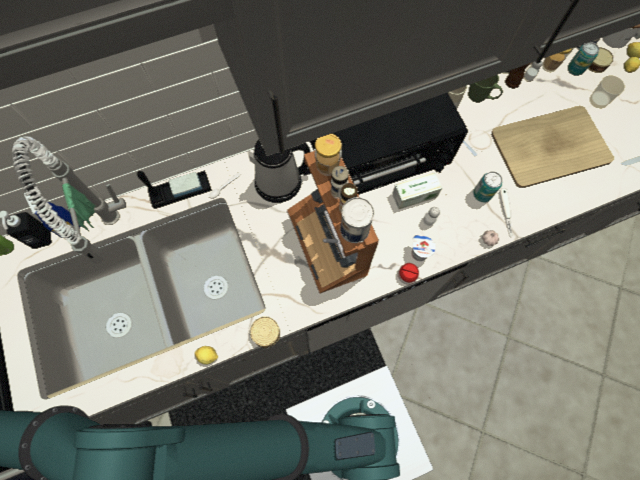

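```bash
cat > h.py <<'E'
import numpy as np, cv2
from workcell import env, snapshot, camera_model
def pt(n,u,v,d,r=1):
    m=camera_model(n);K=m["camera_matrix"]
    w=d[v-r:v+r+1,u-r:u+r+1];w=w[w>0];z=np.median(w) if w.size else np.nan
    c=z*np.linalg.inv(K)@[u,v,1]
    return (m["R"].T@(c-m["t"])).round(1)
def proj(n,X):
    m=camera_model(n);c=m["R"]@np.asarray(X,float)+m["t"];p=m["camera_matrix"]@c
    return (p[:2]/p[2]).round(1)
E
python3 - <<'E'
import cv2,numpy as np
from h import *
a=cv2.imread("pics/side0.png")[190:340,270:440]; b=cv2.imread("pics/top0.png")[130:300,270:400]
a=cv2.resize(a,None,fx=4.6,fy=4.0*1,interpolation=3); 
cv2.imwrite("pics/side_c.png",cv2.resize(cv2.imread("pics/side0.png")[190:340,260:440],None,fx=4,fy=4,interpolation=3))
cv2.imwrite("pics/top_c.png",cv2.resize(b,None,fx=3.5,fy=3.5,interpolation=3))
E
```

```text
(no output)
```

View pics/side_c.png

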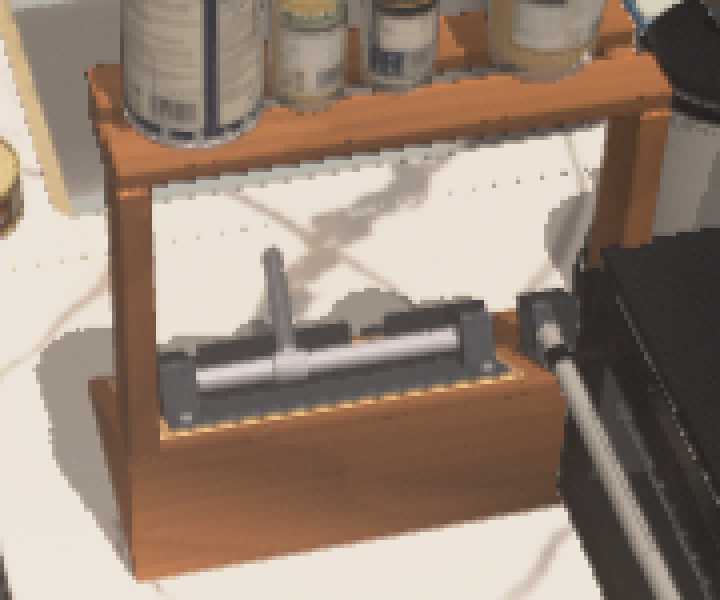

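View pics/top_c.png

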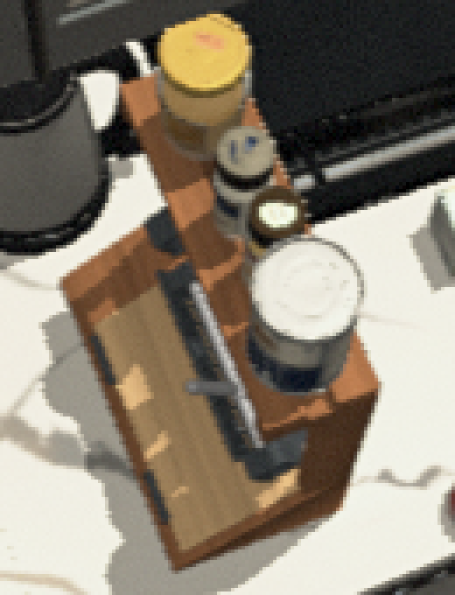

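```bash
python3 - <<'E'
from h import *
s=np.load("side0.npy");t=np.load("top0.npy")
S=lambda x,y:(round(260+x/4),round(190+y/4)); T=lambda x,y:(round(270+x/3.5),round(130+y/3.5))
for nm,c in dict(front_low_L=(150,560),front_top_L=(170,450),front_low_R=(540,500),front_top_R=(540,390),mid=(350,450),rodL=(230,375),rodR=(420,345),guideL=(178,365),guideR=(478,325),htip=(272,256),hmid=(280,300),hfoot=(290,365),strip1=(230,347),strip2=(440,318),strip3=(320,335),keeper=(545,305),shelfL=(140,165),shelfR=(640,95),rail=(130,300)).items():
    u,v=S(*c);print("S",nm,(u,v),pt("side",u,v,s))
for nm,c in dict(slopeTop=(110,330),slopeB=(190,520),slopeMid=(150,400),leftT=(75,285),leftB=(175,560),hinge=(103,355),hinge2=(155,495),htip=(192,386),hmid=(215,388),rod1=(198,290),rod2=(255,435),shelf1=(150,100),shelf2=(365,390),frontB=(330,510),slope_lo=(270,500)).items():
    u,v=T(*c);print("T",nm,(u,v),pt("top",u,v,t,0))
E
```

```text
S front_low_L (298, 330) [ 429.4 -217.6   17.6]
S front_top_L (302, 302) [ 441.6 -216.4  111.6]
S front_low_R (395, 315) [ 672.2 -223.7    7.6]
S front_top_R (395, 288) [ 663.7 -223.3  105.6]
S mid (348, 302) [ 550.2 -220.8   86. ]
S rodL (318, 284) [ 492.  -166.3  106.7]
S rodR (365, 276) [ 607.9 -167.3  105. ]
S guideL (304, 281) [ 458.5 -166.   125.3]
S guideR (380, 271) [ 641.7 -175.9  121.6]
S htip (328, 254) [ 528.  -121.6  154.6]
S hmid (330, 265) [ 528.1 -140.3  135.8]
S hfoot (332, 281) [ 526.3 -165.9  107.6]
S strip1 (318, 277) [ 499.  -138.5  101.1]
S strip2 (370, 270) [ 629.4 -141.9   95.4]
S strip3 (340, 274) [ 553.4 -140.5   99.4]
S keeper (396, 266) [ 682.6 -173.3  125.6]
S shelfL (295, 231) [ 433.  -212.2  323.7]
S shelfR (420, 214) [ 700.2 -223.5  322.2]
S rail (292, 265) [ 422.7 -216.4  233.8]
T slopeTop (301, 224) [648.  -89.2  32.9]
T slopeB (324, 279) [451.1 -86.7  38.3]
T slopeMid (313, 244) [571.5 -99.4  30.2]
T leftT (291, 211) [706.1 -76.9  24.4]
T leftB (320, 290) [428.7 -64.3  17.9]
T hinge (299, 231) [632.4 -75.6  21.5]
T hinge2 (314, 271) [490.5 -69.7  22.5]
T htip (325, 240) [ 527.5 -120.2  156.5]
T hmid (331, 241) [ 526.  -139.   132.2]
T rod1 (327, 213) [ 542.2 -129.8  311.9]
T rod2 (343, 254) [ 429.1 -126.6  295.3]
T shelf1 (313, 159) [ 695.5 -153.4  325.3]
T shelf2 (374, 241) [ 421.8 -205.7  327.4]
T frontB (364, 276) [ 420.7 -210.     4.9]
T slope_lo (347, 273) [ 433.7 -153.6   71.6]
```

```bash
python3 - <<'E'
from h import *
s=np.load("side0.npy");t=np.load("top0.npy")
P=np.array([pt("side",u,v,s,0) for u in range(306,392,3) for v in range(300,312,2)])
P=P[(P[:,2]>15)&(P[:,2]<110)&(abs(P[:,1]+220)<12)]
print("wall",len(P),np.polyfit(P[:,0],P[:,1],1),np.std(P[:,1]-np.polyval(np.polyfit(P[:,0],P[:,1],1),P[:,0])))
# rod ridge: per column, highest-n point in the rod's neighbourhood
R=[]
for u in list(range(313,328,2))+list(range(338,373,2)):
    for v in range(262,296):
        p=pt("side",u,v,s,0)
        if abs(p[1]+168)<9 and 98<p[2]<118: R.append(p)
R=np.array(R);c=np.polyfit(R[:,0],R[:,1],1);print("rod",len(R),c,R.mean(0))
H=np.array([pt("side",u,v,s,0) for u in range(325,336) for v in range(254,278)]);H=H[(abs(H[:,0]-527)<9)&(H[:,1]>-160)&(H[:,2]>112)]
print("handle",len(H),H.mean(0),np.polyfit(H[:,2],H[:,1],1),np.polyfit(H[:,2],H[:,0],1))
np.set_printoptions(linewidth=250)
for v in range(270,282,1): print(v,[ (int(p[0]),int(p[1]),int(p[2])) for p in (pt("side",u,v,s,0) for u in range(343,361))])
print("faucet",[pt("top",u,v,t,0) for u,v in((90,255),(25,150),(60,190),(110,210))],"tin",pt("top",265,330,t),"lemon",pt("top",206,354,t))
i=cv2.imread("pics/side0.png")[245:300,300:400]; cv2.imwrite("pics/c2.png",cv2.resize(i,None,fx=8,fy=8,interpolation=0))
E
```

```text
wall 168 [-2.61565946e-02 -2.06346183e+02] 1.8480029162000637
rod 143 [-1.87979597e-02 -1.55485419e+02] [ 557.63566434 -165.96783217  106.14755245]
handle 119 [ 526.81428571 -139.16386555  133.87478992] [   0.83016069 -250.3014534 ] [2.07997826e-03 5.26535829e+02]
270 [(595, -29, -4), (597, -34, 0), (600, -33, -1), (569, -137, 106), (605, -33, -2), (606, -38, 2), (609, -40, 2), (613, -35, -2), (615, -37, -2), (618, -38, 0), (620, -41, 1), (622, -42, 1), (626, -38, -3), (594, -138, 101), (596, -139, 101), (599, -139, 100), (602, -137, 97), (604, -140, 100)]
271 [(562, -133, 100), (564, -135, 102), (567, -135, 101), (569, -135, 100), (602, -42, 2), (606, -40, 0), (610, -35, -5), (612, -38, -3), (614, -41, -1), (616, -45, 2), (620, -41, -2), (615, -62, 18), (616, -67, 23), (594, -137, 96), (596, -139, 97), (600, -137, 95), (601, -141, 99), (603, -143, 99)]
272 [(562, -136, 100), (564, -137, 100), (566, -137, 100), (569, -136, 98), (603, -42, -1), (605, -43, 0), (609, -41, -3), (603, -67, 23), (604, -71, 26), (608, -68, 22), (610, -70, 24), (612, -71, 24), (615, -71, 24), (592, -144, 99)
[... 2050 characters left out ...]
 107), (562, -169, 108), (564, -169, 107), (568, -166, 103), (569, -169, 106), (573, -166, 103), (574, -169, 105), (577, -168, 104), (579, -171, 106), (583, -167, 100), (584, -169, 103), (586, -172, 105), (590, -169, 101), (592, -170, 101), (593, -172, 103)]
280 [(552, -168, 106), (556, -164, 102), (558, -164, 101), (560, -169, 105), (562, -168, 104), (565, -168, 103), (567, -168, 102), (571, -165, 99), (572, -168, 101), (575, -168, 101), (578, -165, 97), (580, -168, 99), (582, -170, 100), (584, -170, 99), (593, -152, 80), (597, -150, 76), (599, -150, 76), (601, -153, 78)]Traceback (most recent call last):
  File "<stdin>", line 16, in <module>
ValueError: cannot convert float NaN to integer
```

```bash
cat >> h.py <<'E'
from scipy.spatial.transform import Rotation as Ro
by=np.array([1,-.022,0]);by/=np.linalg.norm(by);bx=np.array([by[1],-by[0],0]);bz=np.array([0,0,1.])
n=-.545*bx+.839*bz; v=.839*bx+.545*bz
rod=np.array([526.8,-161.4,102.])   # travel 0
def tool(tilt=30):
    z=np.sin(np.radians(tilt))*bx-np.cos(np.radians(tilt))*bz
    return Ro.from_matrix(np.c_[np.cross(by,z),by,z])
def grip(t,tr,r=52): return rod+tr*by+r*(n*np.cos(t)-v*np.sin(t))
def delta(tcp,R):
    s=env.read_state();C=Ro.from_quat(s["tool_rot"])
    return (C.inv()*R).as_rotvec().round(3),(C.inv().apply(tcp-s["ee_pos"])/10).round(2)
E
python3 - <<'E'
from h import *
t=np.load("top0.npy")
print("faucet",[pt("top",u,v,t,0).tolist() for u,v in((88,253),(25,150),(60,190),(110,210),(50,220))],"tin",pt("top",265,330,t),"lemon",pt("top",206,354,t))
g=grip(.12,0);R=tool();z=R.as_matrix()[:,2];print(g,n)
pre=g-123*z;print(pre,R.as_quat(),delta(pre,R)); print(delta(np.array([480,250,320]),R))
E
```

```text
faucet [[687.9, 476.8, 274.7], [853.7, 466.0, 520.0], [992.3, 560.5, 133.6], [912.7, 456.2, 59.6], [712.8, 479.3, 443.5]] tin [375.  132.9  35.3] lemon [372.4 311.6  49.4]
[ 527.53372048 -128.04906903  141.92161121] [0.0119871  0.54486816 0.839     ]
[528.88639317 -66.56394663 248.44273588] [ 0.69048317  0.67545962 -0.18501441  0.18098886] (array([ 0.3  , -0.462,  1.127]), array([-50.7 , -55.99,   0.5 ]))
(array([ 0.3  , -0.462,  1.127]), array([-32.83, -29.42,  -6.71]))
```

The manual's scale: shifts go in shares of 100 cm and turns go in shares of pi rad. Converting my numbers, -32.8 cm / 100 = -0.328, -29.4 cm / 100 = -0.294, 1.13 rad / 3.1416 = 0.3597.

Request:
servo_tool(deltas=[0.0955,-0.1464,0.3597,-0.328,-0.294,-0.067,1,0.0955,-0.1464,0.3597,-0.328,-0.294,-0.067,1,0.0955,-0.1464,0.3597,-0.328,-0.294,-0.067,1,0.0955,-0.1464,0.3597,-0.328,-0.294,-0.067,1,0.0955,-0.1464,0.3597,-0.328,-0.294,-0.067,1,0.0955,-0.1464,0.3597,-0.328,-0.294,-0.067,1,0.0955,-0.1464,0.3597,-0.328,-0.294,-0.067,1,0.0955,-0.1464,0.3597,-0.328,-0.294,-0.067,1,0.0955,-0.1464,0.3597,-0.328,-0.294,-0.067,1,0.0955,-0.1464,0.3597,-0.328,-0.294,-0.067,1], newtons=30)

```text
clock: 1.1
ee_pos: [482.5, 243.0, 321.8]
tool_rot: [0.696, 0.67, -0.186, 0.181]
ft_force: [1.1, -1.0, 0.4]
grip_width: 85.6
finger_force: 0.0
```

```bash
python3 - <<'E'
from h import *
g=grip(.12,0);R=tool();z=R.as_matrix()[:,2]
pre=g-123*z;s=env.read_state();print(s["joints"].round(2),s["ee_pos"],s["ft_force"],delta(pre,R))
E
```

```text
[-1.16  0.48  0.59  1.84  0.17  1.21 -0.71] [482.45165916 242.98526514 321.80830554] [ 1.13206728 -1.01838307  0.43239471] (array([-0.005,  0.001, -0.015]), array([-22.94,   5.77,  21.77]))
```

In the tool's units: -22.9 cm / 100 = -0.229, 21.8 cm / 100 = 0.218, -0.015 rad / 3.1416 = -0.0048.

Request:
servo_tool(deltas=[0,0,-0.0048,-0.229,0.058,0.218,1,0,0,-0.0048,-0.229,0.058,0.218,1,0,0,-0.0048,-0.229,0.058,0.218,1,0,0,-0.0048,-0.229,0.058,0.218,1,0,0,-0.0048,-0.229,0.058,0.218,1,0,0,-0.0048,-0.229,0.058,0.218,1,0,0,-0.0048,-0.229,0.058,0.218,1,0,0,-0.0048,-0.229,0.058,0.218,1,0,0,-0.0048,-0.229,0.058,0.218,1,0,0,-0.0048,-0.229,0.058,0.218,1])

```text
clock: 2.1
ee_pos: [530.9, -55.4, 244.6]
tool_rot: [0.686, 0.681, -0.184, 0.178]
ft_force: [-0.6, 0.9, -0.7]
grip_width: 85.7
finger_force: 0.0
```

```bash
python3 - <<'E'
from h import *
g=grip(.12,0);R=tool();z=R.as_matrix()[:,2]
pre=g-3*z;s=env.read_state();print(s["joints"].round(2),s["ft_force"],delta(g-123*z,R),delta(pre,R))
a,d=snapshot("side");b,d2=snapshot("top")
im=np.hstack([cv2.resize(a[180:340,250:410],(400,400)),cv2.resize(b[130:290,260:420],(400,400))]);cv2.imwrite("pics/p1.png",im[:,:,::-1])
E
```

```text
[-0.72  0.5   0.66  2.08  0.32  0.75 -0.37] [-0.62661337  0.87671566 -0.65690166] (array([ 0.   , -0.005,  0.015]), array([-1.16, -0.19,  0.22])) (array([ 0.   , -0.005,  0.015]), array([-1.22, -0.2 , 12.22]))
```

View pics/p1.png

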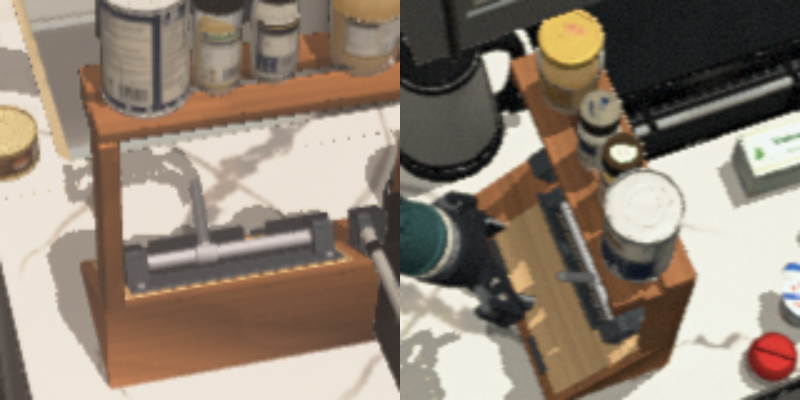

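In the tool's units: -0.2 cm / 100 = -0.002, 0.01 rad / 3.1416 = 0.0032.

Request:
servo_tool(deltas=[0,0,0.0032,0,-0.002,0,1,0,0,0.0032,0,-0.002,0,1])

```text
clock: 2.4
ee_pos: [528.1, -56.7, 244.8]
tool_rot: [0.69, 0.677, -0.184, 0.179]
ft_force: [-0.4, 0.3, -0.1]
grip_width: 85.3
finger_force: 0.0
```

```bash
python3 - <<'E'
from h import *
g=grip(.12,0);R=tool();z=R.as_matrix()[:,2]
print(delta(g-123*z,R),delta(g-3*z,R))
E
```

```text
(array([-0.001, -0.004,  0.003]), array([-1.04,  0.1 ,  0.18])) (array([-0.001, -0.004,  0.003]), array([-1.09,  0.11, 12.18]))
```

In the tool's units: 12.2 cm / 100 = 0.122, -1.1 cm / 100 = -0.011.

Request:
servo_tool(deltas=[0,0,0,-0.011,0.001,0.02,1,0,0,0,-0.011,0.001,0.04,1,0,0,0,-0.011,0.001,0.06,1,0,0,0,-0.011,0.001,0.08,1,0,0,0,-0.011,0.001,0.1,1,0,0,0,-0.011,0.001,0.112,1,0,0,0,-0.011,0.001,0.122,1,0,0,0,-0.011,0.001,0.122,1])

```text
clock: 3.2
ee_pos: [527.2, -128.1, 143.8]
tool_rot: [0.69, 0.676, -0.185, 0.179]
ft_force: [0.3, -0.6, -0.3]
grip_width: 85.5
finger_force: 0.0
```

```bash
python3 - <<'E'
from h import *
g=grip(.12,0);R=tool();z=R.as_matrix()[:,2]
print(delta(g-3*z,R))
a,d=snapshot("side");b,d2=snapshot("top")
im=np.hstack([cv2.resize(a[200:320,270:390],(400,400)),cv2.resize(b[150:270,270:390],(400,400))]);cv2.imwrite("pics/p2.png",im[:,:,::-1])
E
```

```text
(array([-0.003, -0.003,  0.002]), array([ 0.09,  0.04, -0.14]))
```

View pics/p2.png

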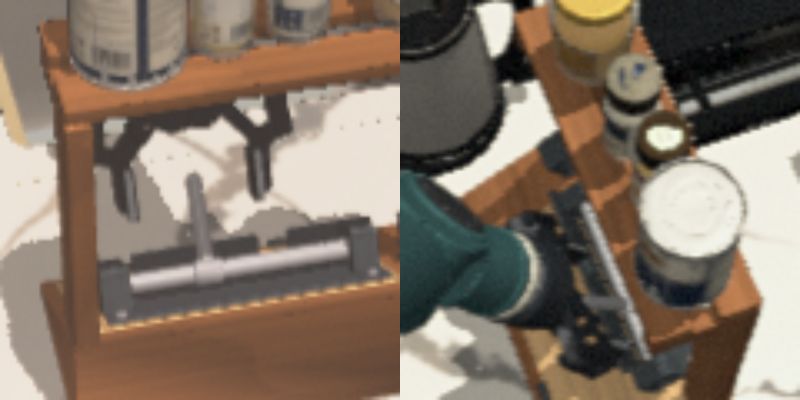

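Side view: the open fingers straddle the handle, with the bar near (195,210) in the left crop and the fingers at 125 and 260. Closing now.

Request:
servo_tool(deltas=[0,0,0,0,0,0,-1,0,0,0,0,0,0,-1,0,0,0,0,0,0,-1,0,0,0,0,0,0,-1,0,0,0,0,0,0,-1,0,0,0,0,0,0,-1], newtons=35)

```text
clock: 3.9
ee_pos: [528.0, -127.5, 144.6]
tool_rot: [0.69, 0.676, -0.184, 0.179]
ft_force: [0.7, 1.2, 2.9]
grip_width: 10.9
finger_force: 34.1
```

In the tool's units: 5.4 cm / 100 = 0.054, 4.9 cm / 100 = 0.049.

Request:
servo_tool(deltas=[0,0,0,0,0.007,0,-1,0,0,0,0,0.014,0,-1,0,0,0,0,0.021,0,-1,0,0,0,0,0.028,0,-1,0,0,0,0,0.035,0,-1,0,0,0,0,0.042,0,-1,0,0,0,0,0.049,0,-1,0,0,0,0,0.054,0,-1,0,0,0,0,0.054,0,-1,0,0,0,0,0.054,0,-1])

```text
clock: 4.9
ee_pos: [582.6, -128.8, 144.5]
tool_rot: [0.69, 0.677, -0.184, 0.18]
ft_force: [1.1, 1.3, 3.7]
grip_width: 10.9
finger_force: 34.3
```

```bash
python3 - <<'E'
from h import *
s=env.read_state();R=Ro.from_quat(s["tool_rot"]);z=R.as_matrix()[:,2];p=s["ee_pos"]+3*z-rod
print("travel",p@by,"n",p@n,"-v",-p@v,s["joints"].round(2))
g0=s["ee_pos"]
d=lambda t,r:(R.inv().apply(grip(t,0,r)-rod-(p-(p@by)*by))/10).round(2)
r=np.hypot(p@n,p@v);print("r",r,"t",np.arctan2(-p@v,p@n))
for t in(.3,.5,.65,.8,.95,1.1,1.25,1.4,1.5,1.55):print(t,d(t,r))
E
```

```text
travel 55.08193921110122 n 51.114934426664824 -v 5.386097356287684 [-0.5   0.71  0.59  2.04  0.3   0.53 -0.31]
r 51.39792375352972 t 0.10498486711118854
0.3 [0.97 0.   0.25]
0.5 [1.89 0.   0.7 ]
0.65 [2.51 0.   1.16]
0.8 [3.06 0.   1.7 ]
0.95 [3.52 0.01 2.32]
1.1 [3.88 0.01 3.  ]
1.25 [4.14 0.01 3.73]
1.4 [4.28 0.01 4.48]
1.5 [4.32 0.   5.  ]
1.55 [4.31 0.   5.25]
```

In the tool's units: 3.3 cm / 100 = 0.033, 3.06 cm / 100 = 0.0306.

Request:
servo_tool(deltas=[0,0,0,0.005,0,0.001,-1,0,0,0,0.0097,0,0.0025,-1,0,0,0,0.0145,0,0.0046,-1,0,0,0,0.0189,0,0.007,-1,0,0,0,0.022,0,0.0092,-1,0,0,0,0.0251,0,0.0116,-1,0,0,0,0.028,0,0.0142,-1,0,0,0,0.0306,0,0.017,-1,0,0,0,0.033,0,0.02,-1,0,0,0,0.033,0,0.02,-1])

```text
clock: 5.9
ee_pos: [583.0, -110.6, 110.9]
tool_rot: [0.69, 0.676, -0.184, 0.18]
ft_force: [0.4, 0.1, 3.0]
grip_width: 10.8
finger_force: 34.2
```

```bash
cat > st.py <<'E'
from h import *
s=env.read_state();R=Ro.from_quat(s["tool_rot"]);z=R.as_matrix()[:,2];p=s["ee_pos"]+3*z-rod
f=s["ft_force"]
print("travel",p@by,"n",p@n,"-v",-p@v,"r",np.hypot(p@n,p@v),"t",np.arctan2(-p@v,p@n),"F(by,n,v)",f@by,f@n,f@v)
d=lambda t,r:(R.inv().apply(grip(t,0,r)-rod-(p-(p@by)*by))/10).round(2)
for t in(.8,.95,1.1,1.2,1.3,1.4,1.5,1.55):print(t,d(t,51.4))
E
python3 st.py
```

```text
travel 55.07182807128081 n 32.81622731956704 -v 38.97173355499085 r 50.948020489227034 t 0.870934604531144 F(by,n,v) 0.3731272889668216 2.572798078924702 1.5771239259159733
0.8 [-0.19 -0.   -0.31]
0.95 [0.27 0.   0.3 ]
1.1 [0.63 0.   0.98]
1.2 [0.82 0.   1.46]
1.3 [0.95 0.   1.96]
1.4 [ 1.04 -0.    2.47]
1.5 [ 1.07 -0.    2.98]
1.55 [ 1.07 -0.    3.24]
```

t=0.87 with no rise in force: the bar is in the notch. Continuing the arc.

In the tool's units: 2.47 cm / 100 = 0.0247, 1.96 cm / 100 = 0.0196.

Request:
servo_tool(deltas=[0,0,0,0.0027,0,0.003,-1,0,0,0,0.0046,0,0.0064,-1,0,0,0,0.0063,0,0.0098,-1,0,0,0,0.0073,0,0.0122,-1,0,0,0,0.0082,0,0.0146,-1,0,0,0,0.0089,0,0.0171,-1,0,0,0,0.0095,0,0.0196,-1,0,0,0,0.01,0,0.022,-1,0,0,0,0.0104,0,0.0247,-1,0,0,0,0.0104,0,0.0247,-1])

```text
clock: 6.9
ee_pos: [582.9, -112.6, 83.7]
tool_rot: [0.69, 0.677, -0.183, 0.179]
ft_force: [1.7, 1.7, 2.4]
grip_width: 11.0
finger_force: 34.1
```

```bash
python3 st.py
```

```text
travel 55.03290068001432 n 8.931930938658901 -v 52.082728767129744 r 52.843069802230225 t 1.4009534585905519 F(by,n,v) 1.6663053203989329 2.9916628980609747 -0.18845709205747807
0.8 [-1.36 -0.   -2.77]
0.95 [-0.9   0.   -2.15]
1.1 [-0.54  0.   -1.47]
1.2 [-0.36  0.   -0.99]
1.3 [-0.22  0.   -0.5 ]
1.4 [-0.14 -0.    0.01]
1.5 [-0.11 -0.    0.52]
1.55 [-0.11 -0.    0.78]
```

In the tool's units: 0.55 cm / 100 = 0.0055, 0.4 cm / 100 = 0.004.

Request:
servo_tool(deltas=[0,0,0,-0.0005,0,0.002,-1,0,0,0,-0.001,0,0.004,-1,0,0,0,-0.001,0,0.0055,-1,0,0,0,-0.001,0,0.0055,-1])

```text
clock: 7.3
ee_pos: [582.6, -115.2, 79.0]
tool_rot: [0.69, 0.677, -0.183, 0.179]
ft_force: [1.8, 4.8, 0.6]
grip_width: 10.8
finger_force: 34.1
```

```bash
python3 st.py | head -1
```

```text
travel 54.81728048690547 n 3.551891144981096 -v 52.50524060950436 r 52.625243202932005 t 1.5032509205555116 F(by,n,v) 1.6918769434054932 3.179830533673028 -3.7489945151164688
```

In the tool's units: -15 cm / 100 = -0.15, -12 cm / 100 = -0.12.

Request:
servo_tool(deltas=[0,0,0,0,0,0,0,0,0,0,0,0,0,0,0,0,0,0,0,0,0,0,0,0,0,0,0,0,0,0,0,0,0,-0.015,0,0,0,0,0,0,-0.04,0,0,0,0,0,0,-0.08,0,0,0,0,0,0,-0.12,0,0,0,0,0,0,-0.15,0,0,0,0,0,0,-0.15,0])

```text
clock: 8.3
ee_pos: [586.5, -39.3, 213.7]
tool_rot: [0.69, 0.678, -0.18, 0.181]
ft_force: [0.6, -0.2, 1.0]
grip_width: 43.1
finger_force: 0.0
```

```bash
python3 - <<'E'
from h import *
a,d=snapshot("side");b,d2=snapshot("top")
im=np.hstack([cv2.resize(a[200:320,270:390],(400,400)),cv2.resize(b[150:270,270:390],(400,400))]);cv2.imwrite("pics/p3.png",im[:,:,::-1])
E
```

```text
(no output)
```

View pics/p3.png

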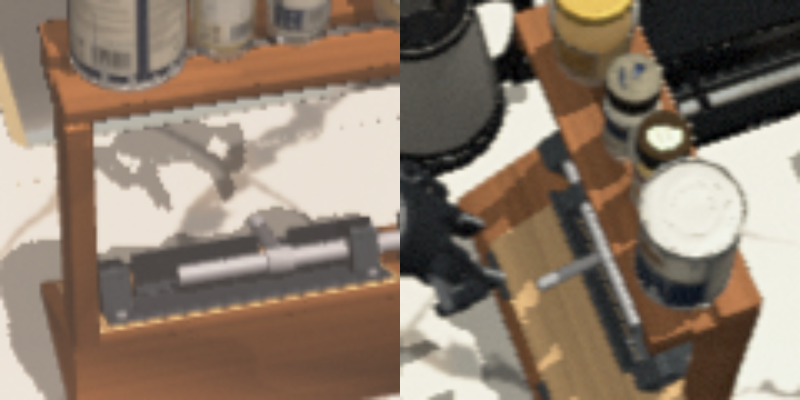

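The top crop shows the handle lying down-slope through the notch, with its tip at (545,282). The hand is clear of it. I'll check the angle from depth.

```bash
python3 - <<'E'
from h import *
b,d=snapshot("top")
for u,v_ in((314,234),(318,233),(322,232),(325,230)):
    p=pt("top",u,v_,d,0)-rod; print("by",p@by,"n",p@n,"-v",-p@v)
s=env.read_state();print(abs(s["qvel"]).max(),s["clock"])
E
```

```text
by 54.809737648039636 n 13.712924015816636 -v 56.37303935645901
by 51.06584356080656 n 12.881904986786738 -v 42.97217960351205
by 50.247641541742475 n 4.719806756799964 -v 32.978278658633336
by 50.96746736496609 n 4.143318727968702 -v 21.438535069294943
0.023152270840397476 8.45
```

```bash
python3 -c "
from workcell import env
print(env.close_job())"
```

```text
the job is handed in; nothing more can be done
None
```

The bolt is slid about 55 mm into the keeper, its handle is turned down through the notch to about 1.45 rad by the depth camera, and the gripper has let go and backed clear; I handed the job in at about 8.5 s on the robot's clock, and no verdict came back.

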